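# Open the sliding-lid case and pack it with toiletries

## Task

Take the teal lid off the grey case: tip its end up over the stop lip and slide it out of its grooves, and lay it flat and square, grip bar up, in the empty top tray of the white organizer. Pack every bottle, canister, deodorant stick and floss box that is standing loose on the shelf upright into the case, all fully down on its floor, and leave the comb, tweezers, lip balm tin, toothbrush handle, tumbler, compact and soap dish undisturbed.

Things in the scene. Friction and masses are not known exactly. Their poses are not given: they have to be found in the camera images.
- caddy: Grey plastic case, 260 x 84 mm, 53 mm high, fixed to the shelf. Origin: centre of its underside; x along its length, y across, z up. Inside 234 mm (x -117 to 117) by 60 mm (y -30 to 30), inner floor at z = 6 mm, walls 12-13 mm thick. The closed lid lies on a ledge at z = 40 mm, between side cheeks that rise to z = 49 mm over the full length.
- lip (a point): Middle of the top of the dark stop lip across the case's pull end (-x of the case): 5 mm thick, top at z = 46 mm, that is 6 mm above the ledge, just in front of the lid's end.
- rails (a point): Point midway between two dark rails at the case's +x end (x 83 to 130 mm, z 49 to 53 mm) that overhang the lid's long edges with 4 mm of play above the 5 mm lid. So the lid cannot be lifted straight out: tip its -x end up over the lip (0.05 rad is enough), then slide it some 50 mm towards the case's -x; it is then free of the rails.
- lid: Teal sliding lid, flat plate 246 x 70 x 5 mm, mass about 120 g. Origin: centre of the plate's underside; x along its length (parallel to the case's x when closed, -x is the end behind the stop lip), z up. On top a dark grip bar 80 mm long (x from -90 to -10 mm), 16 mm wide (y), rising from z = 5 to z = 31 mm.
- lid_end (a point): Middle of the lower edge of the lid's -x end (123 mm from the lid's origin).
- organizer: White plastic three-tier stacking organizer, 266 x 90 x 82 mm, fixed. Origin: centre of its underside; x along its length, z up. Its lower two tiers are open at -y and hold the comb, tweezers and tin; its top tier is an empty shallow tray with a blue-grey floor, a pocket 254 x 78 mm, 8 mm deep.
- tray (a point): Centre of the floor of the organizer's top tray, 74 mm above the shelf; axes as the organizer's.
- amber_bottle: Amber round bottle with a black cap, diameter 46 mm, 100 mm tall, about 140 g. Weighted foot, so it slides rather than topples when knocked. Stands upright on the shelf; one of the toiletries to pack (may be absent). Origin: centre of its underside, z up.
- lotion_bottle: White round bottle with a blue cap, diameter 42 mm, 96 mm tall, about 140 g. Weighted foot, so it slides rather than topples when knocked. Stands upright on the shelf; one of the toiletries to pack (may be absent). Origin: centre of its underside, z up.
- metal_canister: Round aluminium canister with a pinkish band, diameter 48 mm, 92 mm tall, about 140 g. Weighted foot, so it slides rather than topples when knocked. Stands upright on the shelf; one of the toiletries to pack (may be absent). Origin: centre of its underside, z up.
- deodorant: Grey block-shaped deodorant stick with a black cap, 36 mm (its x) by 50 mm (its y), 96 mm tall, about 140 g. Weighted foot, so it slides rather than topples when knocked. Stands upright on the shelf; one of the toiletries to pack (may be absent). Origin: centre of its underside, z up.
- floss_box: Green block-shaped floss dispenser with a white top, 36 mm (its x) by 48 mm (its y), 90 mm tall, about 140 g. Weighted foot, so it slides rather than topples when knocked. Stands upright on the shelf; one of the toiletries to pack (may be absent). Origin: centre of its underside, z up.
- comb: Green comb 150 x 28 x 8 mm lying in the organizer's bottom tier. Leave alone.
- tweezers: Chrome tweezers 95 x 12 x 6 mm in the organizer's middle tier. Leave alone.
- tin: Closed round aluminium lip balm tin, diameter 54, 22 mm tall, in the organizer's middle tier. Leave alone.
- toothbrush: Grey electric toothbrush handle standing upright on a round foot, 48 mm across, 184 mm tall; origin under its centre. Leave alone.
- tumbler: Glass tumbler, diameter 72, 95 mm tall; origin under its centre. Leave alone.
- compact: Round pink compact, diameter 72, 16 mm tall. Leave alone.
- soap_dish: White dish 90 x 130 mm with a bar of soap, 36 mm tall. Leave alone.

How it is judged:
By the outcome, as a careful person would: the job done as asked, in the order asked, and still so for the second after the job is handed in, with the robot touching nothing.
Of amber_bottle, lotion_bottle, metal_canister, deodorant, floss_box only 4 to 5 are there at a start; the rules pass over those that are not, and their reading is None.
At some moment in a run one of amber_bottle, lotion_bottle, metal_canister, deodorant, floss_box may be knocked a few centimetres aside while the robot is not near it.
It also fails if it takes over 210 s, if anything falls off the work surface, if the arm or the gripper's body presses on something with over 40 N, if the wrist force passes 120 N, or if a joint passes its speed limit or range.

## Robot

A 6-joint arm with a two-finger parallel gripper is mounted at the origin on the work surface. World frame = base frame: x ahead of the robot, y to its left, z up, the work surface at z = 0. Lengths are in m, angles in rad, forces in N, time in s.
With the tool pointing down it reaches from about 0.375 to 0.975 m from the base axis. Payload 3.8 kg.
Tool frame: the origin (TCP) lies midway between the tips of the shut fingers; the grasp point (between the pads) lies 19 mm behind it; z points along the fingers, y is the line along which they close (so a half turn about z gives the same grasp; the last joint's range is limited). The gripper opens to 85 mm and grips with 20 to 120 N. Pads are 22 mm wide; open, the fingers measure 114 mm over their backs; the gripper's body (76 mm by 85 mm) begins 54 mm behind the grasp point. The pads swing forward as they close: fully open they stand 13 mm farther back than shut.
Start: joints at [-1.374, 0.264, 1.604, -0, 1.274, -0.037], TCP at [0.156, -0.657, 0.231] pointing down, gripper open.
Joint ranges: [-2.63, 2.63], [-0.94, 2.18], [0.31, 2.57], [-1.31, 4.45], [0, 2.66], [-2.55, 2.55]. Speed limits (rad/s): [2.57, 2.57, 3.14, 3.14, 3.14, 3.14].

## Interface

Orientations are given as a rotation vector (axis times angle).
In Python, from workcell import bot gives the robot as it stands.
- The arm moves only by the tool step_arm, never from a script. Its argument "motion" is a list of rows, each a list of 5 numbers: the finger opening in cm, from 0 to 8.54, then the shift along the tool's x, y, z in cm, then the turn about the tool's z in degrees. In form: [[claw, dx, dy, dz, twist], ...]. A call has 1 to 20 rows; each row is the pose to reach, as a shift and turn from the pose commanded when the call began, along the tool's axes at that moment; what a row does not reach only later rows make up. A row lasts 1/10 s, in which the tool goes at most 50 mm and 8.59 degrees, less where a joint would pass 70% of its speed; a pose out of reach is approached as far as the arm can. A call with a gripper value outside its range is refused whole. The fingers move at their own pace and stop on an object; "force" is the grip in N (left out, the last holds). Time passes only in rows, so rows that repeat a pose let the fingers close. It gives the time, the measured TCP pose, the force, the opening and the grip force at its end, in the units of the state.
- bot.read_state(): the state, without advancing time (a new reading comes with each control period).
- bot.read_camera(name): name is "side" or "top"; returns (picture, depth): 480x640x3 uint8, red, green, blue; 480x640 float32, m along the optical axis (not along the pixel's ray), 0 where there is no reading.
- bot.calibration(name): a dict with "mtx" (3x3 intrinsics, pixels), "origin" and "orientation" of the camera in the world. Camera axes: x right, y up, looking along -z (the intrinsics and any distortion apply to the point x, -y, -z); pixel columns grow to the right and rows downward; lengths in m; the calibration is good to about 2 mm. A picture is of the moment at which its call begins. calibration takes no time and is no camera call.
- bot.finish_job(): hands the job in; it is judged then, once.
The state is a dict: "time": time; "q": joint angles; "joint_vel": joint speeds; "joint_torque": joint torques, N m; "tool_pos": TCP position; "tcp_rot": TCP orientation; "wrist_force": force on the tool from outside, world axes, zero at the start; "torque": the same for the moment, N m; "width": opening from 0.0 (shut) to 1.0 (fully open); "grip_force": force on a finger pad.
Only numpy, scipy, OpenCV 4.12 (cv2) and the standard library are available. Lean on these libraries where they do the work, as an engineer would, in place of code of your own. Each camera call takes 0.05 s, during which the arm holds its last target. There are 200 camera calls.

## Working session

There is one attempt and no reset: what is moved stays moved. The work goes in short steps, Python scripts to look and compute and a tool call to move; the robot and the scene stay as the last step left them, time stands still between calls to the robot, and variables do not carry over. Pictures are saved under pics/ and viewed, at most 14 in all, crops included, and the job is handed in when it is done.

Besides the shell and the picture viewer there is one more tool, called after "Request:" in YAML: its name, and indented under it one key for each argument. step_arm: Moves the arm, as the interface text tells. Its arguments: {"type":"object","properties":{"motion":{"type":"array","items":{"type":"array","items":{"type":"number"}}},"force":{"type":"number"}},"required":["motion"]}

```bash
mkdir -p pics; cat > h.py <<'E'
import numpy as np, cv2
from scipy.spatial.transform import Rotation as R
from workcell import bot
def cal(n):
    c=bot.calibration(n); o=np.array(c["orientation"],float)
    Rm=R.from_rotvec(o.ravel()).as_matrix() if o.size==3 else o
    return np.array(c["mtx"]),np.array(c["origin"]),Rm,c
def cloud(n):
    im,d=bot.read_camera(n); K,o,Rm,_=cal(n)
    v,u=np.mgrid[:480,:640]
    P=np.stack([(u-K[0,2])/K[0,0]*d,-(v-K[1,2])/K[1,1]*d,-d],-1)@Rm.T+o
    P[d==0]=np.nan
    return im,d,P
def save(im,name): cv2.imwrite("pics/"+name,im[...,::-1])
E
python3 - <<'E'
from h import *
for n in("top","side"):
    im,d,P=cloud(n); save(im,n+"0.png"); np.save(n+"P.npy",P); np.save(n+"I.npy",im); print(cal(n)[3])
print(bot.read_state())
E
```

```text
{'mtx': array([[563.18463914,   0.        , 318.44846055],
       [  0.        , 563.18463914, 240.27026809],
       [  0.        ,   0.        ,   1.        ]]), 'origin': array([0.36773732, 0.01039592, 1.37132946]), 'orientation': array([ 0.10908375, -0.10090014, -1.59751492])}
{'mtx': array([[434.74932739,   0.        , 312.01502196],
       [  0.        , 434.74932739, 243.85774744],
       [  0.        ,   0.        ,   1.        ]]), 'origin': array([0.09190014, 0.83693137, 0.63127523]), 'orientation': array([ 0.34300364, -1.34284208, -2.31235877])}
{'time': 0.1, 'q': array([-1.37389206e+00,  2.64726698e-01,  1.60528699e+00,  4.03810892e-06,
        1.27370312e+00, -3.68593408e-02]), 'joint_vel': array([-0.00068716,  0.00037479, -0.001345  , -0.00035365,  0.00135683,
        0.00029613]), 'joint_torque': array([ 4.42348221e-05, -5.16706717e+01, -3.68589628e+01, -1.36380522e-04,
        6.26183653e-03,  2.17698977e-05]), 'tool_pos': array([ 0.15624908, -0.65596106,  0.23002683]), 'tcp_rot': array([-3.11805484e+00, -3.66110724e-01,  2.60500955e-04]), 'wrist_force': array([ 0.85415747, -0.7060752 , -0.48884443]), 'torque': array([-0.02889075, -0.01752571,  0.01538489]), 'grip_force': 0.0, 'width': 0.998711532537947}
```

View pics/top0.png

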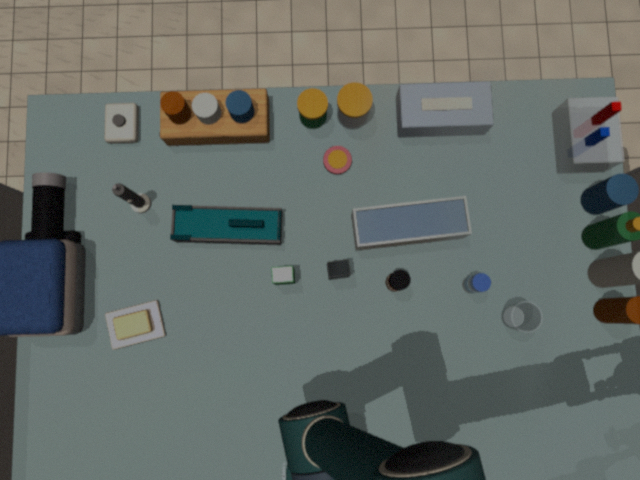

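View pics/side0.png

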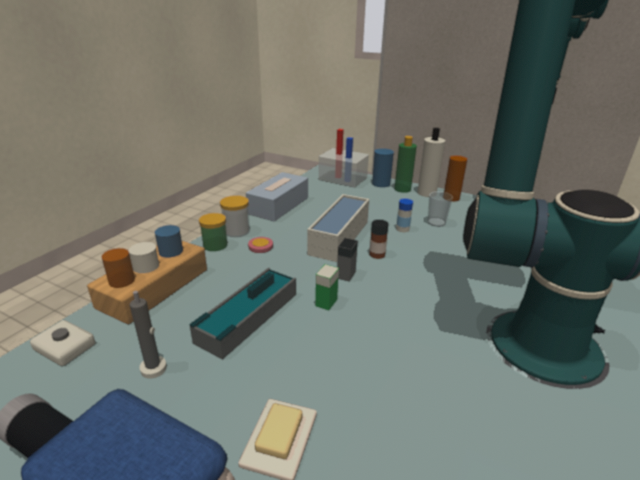

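The top view shows the case at (226,224), with its rails on the left at u≈180 and its lip on the right at u≈282. The organizer is at (412,222). Four loose items stand on the shelf: floss (283,274), deodorant (340,269), amber (399,280) and lotion (481,282). There is no canister. The toothbrush is at (130,197), the compact at (338,160) and the tumbler at (522,317).

```bash
cat >> h.py <<'E'
def box(P,win,z0,z1):
    u0,u1,v0,v1=win; Q=P[v0:v1,u0:u1].reshape(-1,3); Q=Q[(Q[:,2]>z0)&(Q[:,2]<z1)]
    (cx,cy),(w,h),a=cv2.minAreaRect((Q[:,:2]*1000).astype(np.float32))
    return len(Q),np.round([cx,cy,w,h,a],1),np.round(np.median(Q[:,2])*1000,1),np.round(np.median(Q,0)*1000,1)
E
python3 - <<'E'
from h import *
P=np.load("topP.npy")
W=dict(shelf=(200,260,300,320,-1,1),case=(160,295,195,255,.03,.06),lidtop=(160,295,195,255,.041,.049),bar=(215,275,212,235,.055,.09),org=(345,480,190,255,.06,.1),orgrim=(345,480,190,255,.078,.1),
floss=(265,300,258,292,.07,.11),deo=(322,357,252,290,.07,.11),amber=(380,418,262,300,.07,.12),lotion=(462,500,264,302,.07,.12),tumbler=(495,550,295,340,.05,.12),brush=(105,155,180,215,.1,.25),compact=(320,355,145,175,.008,.03))
for k,w in W.items(): print(k,*box(P,w[:4],*w[4:]))
E
```

```text
shelf 1196 [389.1 235.2 144.6  45.8  88.4] -0.4 [389.  234.9  -0.4]
case 3679 [591.8 235.1 261.1  85.8  86.7] 45.3 [590.6 243.8  45.3]
lidtop 2711 [592.1 235.1 261.   85.   86.8] 45.0 [592.1 239.3  45. ]
bar 256 [588.6 184.2  78.7  16.7  86.2] 70.3 [587.6 182.9  70.3]
org 4532 [ 579.4 -203.2   91.3  268.     4.9] 75.2 [ 579.1 -202.9   75.2]
orgrim 1096 [ 579.4 -202.5   91.   266.6    4.8] 81.0 [ 581.9 -203.5   81. ]
floss 356 [464.   99.8  36.9  48.7   2.4] 89.5 [463.9  99.7  89.5]
deo 373 [473.9 -29.1  36.7  50.7   5.8] 95.6 [473.5 -29.7  95.6]
amber 356 [ 443.4 -166.3   45.2   45.6   31.1] 99.8 [ 442.4 -165.2   99.8]
lotion 323 [ 432.6 -349.3   41.8   41.7    8.8] 95.4 [ 432.5 -347.1   95.4]
tumbler 558 [ 352.7 -446.8   72.8   69.    89.1] 82.2 [ 352.5 -460.2   82.2]
brush 267 [655.5 450.4  28.   28.4  57. ] 156.3 [652.6 446.1 156.3]
compact 648 [749.8 -38.6  74.5  70.7  83. ] 16.2 [749.2 -37.2  16.2]
```

```bash
cat >> h.py <<'E'
def go(x,y,z,yaw):
    """mm, mm, mm, world yaw (deg) of the closing line -> dx dy dz(cm) twist(deg)"""
    s=bot.read_state(); Rm=R.from_rotvec(s["tcp_rot"]).as_matrix(); p=np.array(s["tool_pos"])
    d=Rm.T@(np.array([x,y,z])/1000-p)*100
    w=np.degrees(np.arctan2(Rm[1,1],Rm[0,1])); t=(w-yaw+90)%180-90
    print("t=%.2f pos=%s yawy=%.1f F=%s w=%.3f"%(s["time"],np.round(p*1000,1),w,np.round(s["wrist_force"],1),s["width"]),"->",np.round(d,2),round(t,2), "tilt",np.round(Rm[:,2],4))
E
python3 -c "
from h import *
go(589.5,199.2,150,-3.3)"
```

```text
t=0.10 pos=[ 156.2 -656.   230. ] yawy=-76.6 F=[ 0.9 -0.7 -0.5] w=0.999 -> [ 61.95 -73.14   8.16] -73.31 tilt [-4.0e-04  2.1e-03 -1.0e+00]
```

Request:
step_arm:
  motion:
    - [3,61.95,-73.14,0,-73.3]
    - [3,61.95,-73.14,0,-73.3]
    - [3,61.95,-73.14,0,-73.3]
    - [3,61.95,-73.14,0,-73.3]
    - [3,61.95,-73.14,0,-73.3]
    - [3,61.95,-73.14,0,-73.3]
    - [3,61.95,-73.14,0,-73.3]
    - [3,61.95,-73.14,0,-73.3]
    - [3,61.95,-73.14,0,-73.3]
    - [3,61.95,-73.14,0,-73.3]
    - [3,61.95,-73.14,0,-73.3]
    - [3,61.95,-73.14,0,-73.3]
    - [3,61.95,-73.14,0,-73.3]
    - [3,61.95,-73.14,0,-73.3]
    - [3,61.95,-73.14,0,-73.3]
    - [3,61.95,-73.14,0,-73.3]
    - [3,61.95,-73.14,0,-73.3]
    - [3,61.95,-73.14,0,-73.3]
    - [3,61.95,-73.14,0,-73.3]
    - [3,61.95,-73.14,0,-73.3]
  force: 30

```text
time: 2.1
tool_pos: [0.5908, 0.2031, 0.2303]
tcp_rot: [-2.279, -2.16, -0.002]
wrist_force: [0.7, 0.0, -0.4]
width: 0.351
grip_force: 0.0
```

```bash
python3 -c "
from h import *
go(589.5,199.2,90,-3.3)"
```

```text
t=2.10 pos=[590.8 203.1 230.3] yawy=-3.1 F=[ 0.7  0.  -0.4] w=0.351 -> [-0.42 -0.1  14.03] 0.22 tilt [-1.0e-04  1.6e-03 -1.0e+00]
```

Request:
step_arm:
  motion:
    - [3,0,0,5,0]
    - [3,0,0,10,0]
    - [3,0,0,14,0]
    - [3,0,0,14,0]
    - [3,0,0,14,0]

```text
time: 2.6
tool_pos: [0.5888, 0.1978, 0.0908]
tcp_rot: [-2.284, -2.155, 0.004]
wrist_force: [0.1, 0.3, 1.1]
width: 0.355
grip_force: 0.0
```

```bash
python3 - <<'E'
from h import *
go(589.5,199.2,48,-3.3)
im,d,P=cloud("side"); save(cv2.resize(im[230:400,150:400],None,fx=3,fy=3),"s1.png")
E
```

```text
t=2.60 pos=[588.8 197.8  90.8] yawy=-3.3 F=[0.1 0.3 1.1] w=0.355 -> [0.15 0.07 4.28] -0.02 tilt [-2.4e-03 -8.0e-04 -1.0e+00]
```

View pics/s1.png

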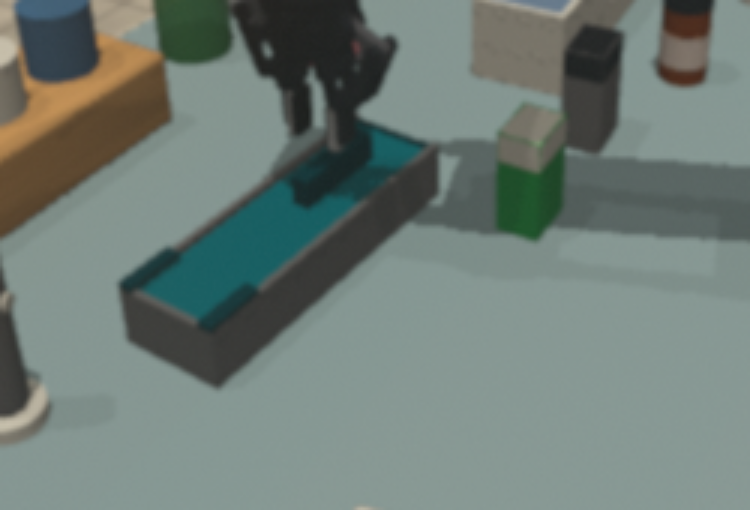

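The crop shows the fingers straddling the bar at about (320,130), with the rails at the near end. Next I lower and grip.

Request:
step_arm:
  motion:
    - [3,0,0.07,2,0]
    - [3,0,0.07,3.5,0]
    - [3,0,0.07,4.1,0]
    - [3,0,0.07,4.1,0]
    - [0,0,0.07,4.1,0]
    - [0,0,0.07,4.1,0]
    - [0,0,0.07,4.1,0]
    - [0,0,0.07,4.1,0]
    - [0,0,0.07,4.1,0]
    - [0,0,0.07,4.1,0]
    - [0,0,0.07,4.1,0]
  force: 25

```text
time: 3.75
tool_pos: [0.5909, 0.1986, 0.0512]
tcp_rot: [2.284, 2.156, 0.002]
wrist_force: [-1.9, 0.1, 5.9]
width: 0.179
grip_force: 26.3
```

Request:
step_arm:
  motion:
    - [0,0,0,-0.2,0]
    - [0,0,0,-0.4,0]
    - [0,0,0,-0.5,0]
    - [0,0,0,-0.6,0]
    - [0,0,0,-0.7,0]
    - [0,0,0,-0.8,0]
    - [0,0,0,-0.9,0]
    - [0,0,0,-1.0,0]
    - [0,0,0,-1.0,0]
    - [0,0,0,-1.0,0]

```text
time: 4.75
tool_pos: [0.5901, 0.1983, 0.0602]
tcp_rot: [-2.284, -2.156, 0.001]
wrist_force: [-1.1, 1.2, -2.7]
width: 0.182
grip_force: 25.1
```

```bash
cat >> h.py <<'E'
def tilt():
    im,d,P=cloud("top"); h=cv2.cvtColor(im,cv2.COLOR_RGB2HSV)
    m=(h[...,0]>80)&(h[...,0]<98)&(h[...,1]>150)&(P[...,2]>.03)&(P[...,2]<.3); m[:150]=0;m[300:]=0
    m=cv2.erode(m.astype(np.uint8),np.ones((3,3)))>0
    Q=P[m]; Q=Q[~np.isnan(Q[:,0])]
    A=np.c_[Q[:,:2],np.ones(len(Q))]; c,*_=np.linalg.lstsq(A,Q[:,2],rcond=None)
    print("lid n",len(Q),"slope",c[:2],"z range",Q[:,2].min(),Q[:,2].max(),"y range",Q[:,1].min(),Q[:,1].max(),np.round(cv2.minAreaRect((Q[:,:2]*1000).astype(np.float32))[0],1),cv2.minAreaRect((Q[:,:2]*1000).astype(np.float32))[1:])
    return im
E
python3 - <<'E'
from h import *
go(590,199,61,-3.3); im=tilt(); save(cv2.resize(im[150:300,130:330],None,fx=3,fy=3),"t1.png")
E
```

```text
t=4.75 pos=[590.1 198.3  60.2] yawy=-3.3 F=[-1.1  1.2 -2.7] w=0.182 -> [ 0.07 -0.01 -0.08] 0.0 tilt [-4.e-04 -1.e-04 -1.e+00]
lid n 987 slope [-0.02926372 -0.0477146 ] z range 0.04146990260590999 0.19650761829736374 y range 0.11306783271281909 0.358751787457284 [586.4 235.9] ((63.66734313964844, 246.61154174804688), 1.216845989227295)
```

View pics/t1.png

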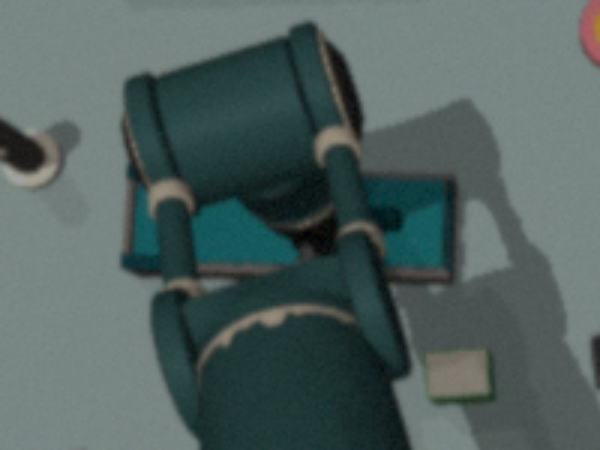

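The arm covers the middle of the lid, but both of its ends are visible. I'll fit the heights with the arm pixels excluded.

```bash
sed -i 's/<.3); m/<ZM); m/; s/^def tilt()/def tilt(ZM=.07)/' h.py; python3 -c "
from h import *
tilt()"
```

```text
lid n 887 slope [-0.00868646 -0.0381861 ] z range 0.04085139155695994 0.06434057469134968 y range 0.11339177031636884 0.358142170047527 [589.3 235.6] ((244.3563995361328, 61.78480529785156), 89.22959899902344)
```

Request:
step_arm:
  motion:
    - [0,0,0,-0.1,0]
    - [0,-0.5,0,-0.1,0]
    - [0,-1.2,0,-0.1,0]
    - [0,-2,0,-0.1,0]
    - [0,-2.8,0,-0.1,0]
    - [0,-3.6,0,-0.1,0]
    - [0,-4.4,0,-0.1,0]
    - [0,-5.2,0,-0.15,0]
    - [0,-6,0,-0.2,0]
    - [0,-6.6,0,-0.2,0]
    - [0,-6.6,0,-0.2,0]
    - [0,-6.6,0,-0.2,0]
  force: 50

```text
time: 6.05
tool_pos: [0.5865, 0.1324, 0.0624]
tcp_rot: [-2.285, -2.156, -0.0]
wrist_force: [0.4, -0.6, -0.9]
width: 0.176
grip_force: 55.1
```

```bash
python3 -c "
from h import *
tilt()"
```

```text
lid n 941 slope [ 0.00033044 -0.03435693] z range 0.04285062207232038 0.06642811508232405 y range 0.04936398570907919 0.35523806943402636 [590.6 203.3] ((307.8996887207031, 75.14105224609375), 87.16938018798828)
```

Request:
step_arm:
  motion:
    - [0,0,0,-0.5,0]
    - [0,0,0,-1.5,0]
    - [0,0,0,-3,0]
    - [0,0,0,-5,0]
    - [0,0,0,-7,0]
    - [0,0,0,-9,0]
    - [0,0,0,-9,0]
    - [0,0,0,-9,0]
    - [0,0,0,-9,0]

```text
time: 7.0
tool_pos: [0.5857, 0.1324, 0.1515]
tcp_rot: [-2.284, -2.156, 0.002]
wrist_force: [0.5, 1.1, -1.1]
width: 0.171
grip_force: 55.1
```

```bash
python3 -c "
from h import *
tilt(.165)
# grip->lid centre: 36mm along lid +x ; target lid centre (579.4,-202.8) yaw 94.9 
c=np.radians(94.9); print(579.4-36*np.cos(c),-202.8-36*np.sin(c))
go(579.4-36*np.cos(c),-202.8-36*np.sin(c),152,4.9)"
```

```text
lid n 1134 slope [-0.02200146 -0.06722092] z range 0.04726937902708772 0.15553868753716005 y range 0.0485954115584761 0.3578960562459784 [593.1 202.7] ((307.8600769042969, 73.6496353149414), 87.87208557128906)
582.4750092329452 -238.66843066287265
t=7.05 pos=[585.5 132.3 151. ] yawy=-3.3 F=[ 0.3 -0.5 -0.5] w=0.175 -> [-37.06   1.84  -0.08] -8.2 tilt [-2.2e-03 -4.0e-04 -1.0e+00]
```

Request:
step_arm:
  motion:
    - [0,-1.5,0.1,0,-0.5]
    - [0,-4.5,0.2,0,-1]
    - [0,-8,0.4,0,-2]
    - [0,-11.5,0.6,0,-3]
    - [0,-15,0.8,0,-4]
    - [0,-18.5,1,0,-5]
    - [0,-22,1.2,0,-6]
    - [0,-25.5,1.4,0,-7]
    - [0,-29,1.6,0,-8]
    - [0,-32.5,1.75,0,-8.2]
    - [0,-35,1.84,0,-8.2]
    - [0,-36.5,1.84,0,-8.2]
    - [0,-37.06,1.84,0,-8.2]
    - [0,-37.06,1.84,0,-8.2]
    - [0,-37.06,1.84,0,-8.2]
    - [0,-37.06,1.84,0,-8.2]

```text
time: 8.65
tool_pos: [0.5836, -0.2372, 0.1522]
tcp_rot: [-2.123, -2.315, -0.0]
wrist_force: [-0.3, -0.3, -1.5]
width: 0.174
grip_force: 55.1
```

```bash
python3 - <<'E'
from h import *
go(582.5,-238.7,96,4.9)
im,d,P=cloud("top"); save(cv2.resize(im[150:300,320:520],None,fx=3,fy=3),"t2.png")
h=cv2.cvtColor(im,cv2.COLOR_RGB2HSV)
m=(h[...,0]>80)&(h[...,0]<98)&(h[...,1]>150)&(P[...,2]>.1)&(P[...,2]<.16); m[:150]=0;m[300:]=0;m[:,:310]=0
m=cv2.erode(m.astype(np.uint8),np.ones((3,3)))>0
Q=P[m]; print(len(Q),cv2.minAreaRect((Q[:,:2]*1000).astype(np.float32)),np.linalg.lstsq(np.c_[Q[:,:2],np.ones(len(Q))],Q[:,2],rcond=None)[0],Q.min(0),Q.max(0))
E
```

```text
t=8.65 pos=[ 583.6 -237.2  152.2] yawy=5.0 F=[-0.3 -0.3 -1.5] w=0.174 -> [-0.14 -0.12  5.62] 0.07 tilt [-2.e-04  5.e-04 -1.e+00]
1190 ((576.5738525390625, -159.42495727539062), (62.79273223876953, 125.82136535644531), 4.604428291320801) [ 0.00068309 -0.03180045  0.13756551] [ 0.54200663 -0.2196122   0.13365386] [ 0.61291914 -0.09778262  0.15148446]
```

View pics/t2.png

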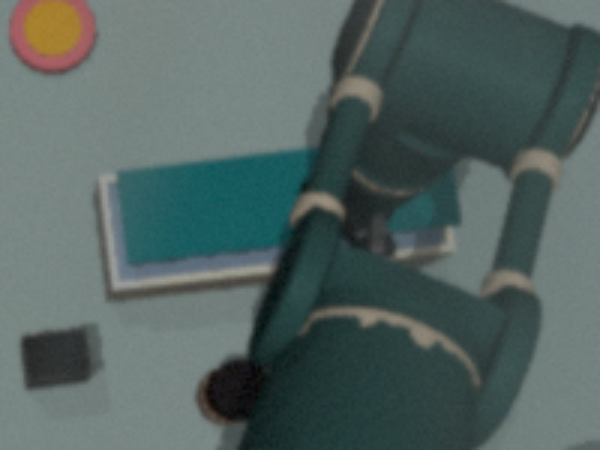

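```bash
python3 - <<'E'
from h import *
for n in("top","side"):
    im,d,P=cloud(n); h=cv2.cvtColor(im,cv2.COLOR_RGB2HSV)
    m=(h[...,0]>80)&(h[...,0]<98)&(h[...,1]>130)&(P[...,2]>.1)&(P[...,2]<.17)&(P[...,1]<0)&(P[...,0]>.53)&(P[...,0]<.64)
    Q=P[m]; r=cv2.minAreaRect((Q[:,:2]*1000).astype(np.float32)); print(n,len(Q),r,np.percentile(Q[:,1],[0,.5,1,5,50,99,100]),h[m].mean(0))
    if n=="top":
        for u in range(352,368,2): print(u,P[208,u].round(3),h[208,u])
E
```

```text
top 1736 ((597.0369262695312, -358.0826416015625), (68.44706726074219, 556.5616455078125), 5.809337139129639) [-0.63417949 -0.30215428 -0.2995211  -0.21473763 -0.15159444 -0.08550885
 -0.08274429] [ 91.46428571 179.14804147  93.83525346]
352 [ 0.63  -0.071 -0.001] [ 85  21 131]
354 [ 0.63  -0.076 -0.003] [ 84  17 149]
356 [ 0.614 -0.075  0.078] [ 75  14 150]
358 [ 0.614 -0.08   0.082] [ 85  24 130]
360 [ 0.602 -0.08   0.141] [ 92 114 101]
362 [ 0.602 -0.084  0.142] [ 91 118  99]
364 [ 0.602 -0.089  0.142] [ 91 120 102]
366 [ 0.601 -0.093  0.146] [ 91 131  97]
side 689 ((577.413330078125, -198.1547393798828), (68.75732421875, 244.2279510498047), 5.965663909912109) [-0.32147679 -0.31311699 -0.31114728 -0.28931017 -0.15844021 -0.07861703
 -0.07583988] [ 91.25399129 176.97387518  91.95791001]
```

Request:
step_arm:
  motion:
    - [0,-0.17,0,2,0]
    - [0,-0.17,0,4,0]
    - [0,-0.17,0,5,0]
    - [0,-0.17,0,5.4,0]
    - [0,-0.17,0,5.8,0]
    - [0,-0.17,0,6,0]
    - [0,-0.17,0,6.2,0]
    - [0,-0.17,0,6.2,0]
    - [0,-0.17,0,6.2,0]

```text
time: 9.7
tool_pos: [0.584, -0.2404, 0.0909]
tcp_rot: [2.124, 2.314, 0.001]
wrist_force: [0.7, 1.0, 0.8]
width: 0.17
grip_force: 55.2
```

```bash
cat >> h.py <<'E'
def lid(z0,z1):
  for n in("top","side"):
    im,d,P=cloud(n); h=cv2.cvtColor(im,cv2.COLOR_RGB2HSV)
    m=(h[...,0]>85)&(h[...,0]<98)&(h[...,1]>100)&(P[...,2]>z0)&(P[...,2]<z1)&(P[...,1]<-.05)&(P[...,0]>.52)&(P[...,0]<.64)&(P[...,1]>-.36)
    Q=P[m]; r=cv2.minAreaRect((Q[:,:2]*1000).astype(np.float32))
    print(n,len(Q),np.round(r[0],1),np.round(r[1],1),round(r[2],2),"plane",np.linalg.lstsq(np.c_[Q[:,:2]-[.579,-.203],np.ones(len(Q))],Q[:,2],rcond=None)[0].round(4))
  return im
E
python3 -c "
from h import *
lid(.07,.11); go(582.5,-238.7,86,4.9)"
```

```text
top 1843 [ 580.6 -203.8] [ 70.5 242. ] 4.24 plane [ 0.0013 -0.0336  0.083 ]
side 716 [ 578.  -201.6] [ 67.9 240.4] 4.22 plane [ 0.0026 -0.0347  0.0828]
t=9.80 pos=[ 583.9 -240.4   90.8] yawy=4.9 F=[-0.4  0.7 -1. ] w=0.175 -> [ 0.19 -0.13  0.48] -0.01 tilt [ 8.e-04 -3.e-04 -1.e+00]
```

Request:
step_arm:
  motion:
    - [0,0,0,0,-0.5]
    - [0,0,0,0.1,-0.5]
    - [0,0,0,0.2,-0.5]
    - [0,0,0,0.3,-0.5]
    - [0,0,0,0.4,-0.5]
    - [0,0,0,0.5,-0.5]
    - [0,0,0,0.55,-0.5]
    - [0,0,0,0.55,-0.5]
    - [0,0,0,0.55,-0.5]
  force: 20

```text
time: 10.7
tool_pos: [0.584, -0.2406, 0.0854]
tcp_rot: [2.114, 2.323, 0.0]
wrist_force: [-0.2, -1.2, 4.9]
width: 0.172
grip_force: 56.0
```

```bash
python3 -c "
from h import *
lid(.065,.11); go(582.5,-238.7,86,4.9)"
```

```text
top 1845 [ 581.4 -203.2] [ 71.9 243.7] 4.82 plane [-0.0037 -0.0002  0.0789]
side 666 [ 578.2 -201.5] [ 67.8 239.2] 5.03 plane [-0.0062  0.0001  0.0788]
t=10.80 pos=[ 584.  -240.6   85.4] yawy=5.4 F=[-0.2 -1.9  5.8] w=0.177 -> [ 0.2  -0.13 -0.06] 0.49 tilt [ 8.e-04 -5.e-04 -1.e+00]
```

Flat and square. Next I release, rise, and move off towards the shelf items.

Request:
step_arm:
  motion:
    - [2.2,0,0,0,0]
    - [3,0,0,0,0]
    - [3,0,0,0,0]
    - [3,0,0,0,0]
    - [3,0,0,-0.5,0]
    - [3,0,0,-2,0]
    - [3,0,0,-5,0]
    - [3,0,0,-10,0]
    - [8.5,0,0,-10,0]
    - [8.5,0,0,-10,0]

```text
time: 11.8
tool_pos: [0.5856, -0.2412, 0.189]
tcp_rot: [2.11, 2.319, 0.003]
wrist_force: [-0.2, 0.5, -0.9]
width: 0.681
grip_force: 0.0
```

```bash
cat >> h.py <<'E'
W=dict(floss=(265,300,258,292,.07,.11),deo=(322,357,252,290,.07,.11),amber=(380,418,262,300,.07,.12),lotion=(462,500,264,302,.07,.12))
def items(save_as=None):
    im,d,P=cloud("top")
    for k,w in W.items():
        try: print(k,*box(P,w[:4],*w[4:])[:2])
        except Exception: print(k,"none")
    if save_as: save(im,save_as)
E
python3 -c "
from h import *
lid(.065,.11); items(); go(464,99.8,180,2.4)"
```

```text
top 1946 [ 581.9 -203.3] [ 71.4 243.5] 5.29 plane [-0.0058 -0.0059  0.0794]
side 719 [ 578.5 -204.1] [ 68.6 240.7] 4.43 plane [ 0.0079 -0.012   0.0799]
floss 360 [464.2 100.1  36.9  48.8   2.5]
deo 376 [473.9 -29.   37.3  50.6   6.3]
amber 347 [ 443.8 -165.2   43.4   45.2   66.4]
lotion 0 [0. 0. 0. 0. 0.]
t=11.95 pos=[ 582.8 -239.9  184. ] yawy=5.4 F=[-1.4  0.3 -0.8] w=0.927 -> [34.94 -8.64  0.44] 3.0 tilt [-1.6e-03  8.0e-04 -1.0e+00]
  return _methods._mean(a, axis=axis, dtype=dtype,
  ret = ret.dtype.type(ret / rcount)
  ret = um.true_divide(
```

Request:
step_arm:
  motion:
    - [8.5,34.94,-8.64,0,3]
    - [8.5,34.94,-8.64,0,3]
    - [8.5,34.94,-8.64,0,3]
    - [8.5,34.94,-8.64,0,3]
    - [8.5,34.94,-8.64,0,3]
    - [8.5,34.94,-8.64,0,3]
    - [8.5,34.94,-8.64,0,3]
    - [8.5,34.94,-8.64,0,3]
    - [8.5,34.94,-8.64,0,3]
    - [8.5,34.94,-8.64,0,3]
    - [8.5,34.94,-8.64,0,3]
    - [8.5,34.94,-8.64,0,3]
    - [8.5,34.94,-8.64,4,3]
    - [8.5,34.94,-8.64,8,3]
    - [8.5,34.94,-8.64,10,3]
    - [8.5,34.94,-8.64,10,3]
    - [8.5,34.94,-8.64,10,3]

```text
time: 13.65
tool_pos: [0.4651, 0.0987, 0.0849]
tcp_rot: [-2.176, -2.266, 0.001]
wrist_force: [0.4, -0.2, 0.2]
width: 0.993
grip_force: 0.0
```

```bash
python3 -W ignore - <<'E'
from h import *
go(464.2,100.1,57,2.5); lid(.065,.11); items("t3.png")
E
```

```text
t=13.65 pos=[465.1  98.7  84.9] yawy=2.3 F=[ 0.4 -0.2  0.2] w=0.993 -> [ 0.14 -0.09  2.79] -0.18 tilt [-5.e-04 -1.e-04 -1.e+00]
top 2755 [ 581.8 -203.2] [ 71.1 243.4] 5.35 plane [-0.0032 -0.0168  0.0805]
side 199 [ 566.3 -246.3] [ 36.  150.1] 5.98 plane [0.5517 0.0884 0.0949]
floss 7 [448.3  79.    2.2   8.5  22.2]
deo 374 [474.  -29.1  36.9  50.8   6. ]
amber 360 [ 442.9 -166.2   45.8   45.2   61.5]
lotion 323 [ 432.8 -349.6   42.2   40.8   88.8]
```

View pics/t3.png

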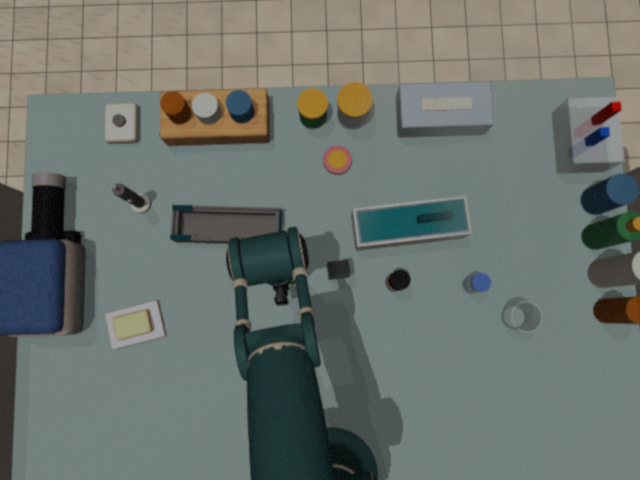

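The lid lies squarely in the tray at (411,221), the case is open at (226,224), and the arm is over the floss box. The other three items have not moved.

Request:
step_arm:
  motion:
    - [8.5,0.14,-0.09,1.5,0]
    - [8.5,0.14,-0.09,2.8,0]
    - [8.5,0.14,-0.09,2.8,0]
    - [2,0.14,-0.09,2.8,0]
    - [2,0.14,-0.09,2.8,0]
    - [2,0.14,-0.09,2.8,0]
    - [2,0.14,-0.09,2.8,0]
    - [2,0.14,-0.09,2.8,0]
    - [2,0.14,-0.09,2.8,0]
    - [2,0.14,-0.09,2.8,0]
    - [2,0.14,-0.09,2.8,0]
    - [2,0.14,-0.09,1,0]
    - [2,0.14,-0.09,-3,0]
    - [2,0.14,-0.09,-7,0]
    - [2,0.14,-0.09,-9,0]
    - [2,0.14,-0.09,-9,0]
    - [2,0.14,-0.09,-9,0]
  force: 50

```text
time: 15.5
tool_pos: [0.4633, 0.1007, 0.174]
tcp_rot: [-2.174, -2.267, 0.001]
wrist_force: [0.0, -0.2, -1.7]
width: 0.415
grip_force: 50.5
```

```bash
cat >> h.py <<'E'
def slot(x,z,y=0):
    c=np.radians(86.75); ux=np.array([np.cos(c),np.sin(c)]); p=np.array([591.8,235.1])+x*ux+y*np.array([-ux[1],ux[0]])
    print(p); go(p[0],p[1],z,-3.25)
E
python3 -c "
from h import *
slot(84,175)"
```

```text
[596.56219416 318.96490033]
t=15.50 pos=[463.3 100.7 174. ] yawy=2.4 F=[ 0.  -0.2 -1.7] w=0.415 -> [21.25 14.22 -0.11] 5.64 tilt [-5.e-04 -1.e-04 -1.e+00]
```

Request:
step_arm:
  motion:
    - [2,2,1.4,0,1]
    - [2,5.5,3.7,0,2]
    - [2,9,6,0,3]
    - [2,12.5,8.4,0,4]
    - [2,16,10.7,0,5]
    - [2,19,12.7,0,5.6]
    - [2,20.5,13.7,0,5.6]
    - [2,21.25,14.22,0,5.6]
    - [2,21.25,14.22,0,5.6]
    - [2,21.25,14.22,0,5.6]
    - [2,21.25,14.22,0,5.6]

```text
time: 16.6
tool_pos: [0.5962, 0.3178, 0.1741]
tcp_rot: [-2.283, -2.157, 0.002]
wrist_force: [0.3, -0.6, -0.5]
width: 0.409
grip_force: 50.4
```

```bash
python3 -c "
from h import *
slot(84,63)"
```

```text
[596.56219416 318.96490033]
t=16.60 pos=[596.2 317.8 174.1] yawy=-3.2 F=[ 0.3 -0.6 -0.5] w=0.409 -> [ 0.13  0.05 11.11] 0.0 tilt [-1.3e-03 -9.0e-04 -1.0e+00]
```

Request:
step_arm:
  motion:
    - [2,0.13,0.05,3,0]
    - [2,0.13,0.05,5.5,0]
    - [2,0.13,0.05,7.5,0]
    - [2,0.13,0.05,9,0]
    - [2,0.13,0.05,10,0]
    - [2,0.13,0.05,10.6,0]
    - [2,0.13,0.05,11,0]
    - [2,0.13,0.05,11.1,0]
    - [2,0.13,0.05,11.1,0]
    - [2,0.13,0.05,11.1,0]

```text
time: 17.6
tool_pos: [0.5981, 0.3207, 0.0647]
tcp_rot: [2.282, 2.158, 0.002]
wrist_force: [-0.3, -0.1, -0.5]
width: 0.412
grip_force: 50.5
```

Request:
step_arm:
  motion:
    - [2,0,0,0.05,0]
    - [2,0,0,0.1,0]
    - [2,0,0,0.15,0]
    - [2,0,0,0.15,0]

```text
time: 18.0
tool_pos: [0.5979, 0.3206, 0.0635]
tcp_rot: [2.283, 2.158, 0.001]
wrist_force: [-1.5, -0.3, 4.9]
width: 0.415
grip_force: 51.1
```

Request:
step_arm:
  motion:
    - [5,0,0,0,0]
    - [5,0,0,0,0]
    - [5,0,0,0,0]
    - [5,0,0,-1,0]
    - [5,0,0,-3,0]
    - [8.5,0,0,-7,0]
    - [8.5,0,0,-11,0]
    - [8.5,0,0,-11,0]
    - [8.5,0,0,-11,0]

```text
time: 18.9
tool_pos: [0.5988, 0.3209, 0.1751]
tcp_rot: [2.282, 2.157, 0.007]
wrist_force: [-0.5, 0.4, -0.5]
width: 0.992
grip_force: 0.0
```

```bash
python3 -W ignore -c "
from h import *
items(); go(474,-29.1,90,6)"
```

```text
floss 0 [0. 0. 0. 0. 0.]
deo 374 [473.9 -29.1  37.   50.7   6. ]
amber 355 [ 443.  -166.2   45.8   45.1   41.7]
lotion 321 [ 432.7 -349.5   41.7   40.9   88.1]
t=18.95 pos=[597.6 320.3 172.8] yawy=-3.2 F=[-0.9  0.9 -1. ] w=0.997 -> [-35.58 -10.39   8.26] -9.21 tilt [ 6.e-04  3.e-04 -1.e+00]
```

Request:
step_arm:
  motion:
    - [8.5,-35.58,-10.39,0,-9.2]
    - [8.5,-35.58,-10.39,0,-9.2]
    - [8.5,-35.58,-10.39,0,-9.2]
    - [8.5,-35.58,-10.39,0,-9.2]
    - [8.5,-35.58,-10.39,0,-9.2]
    - [8.5,-35.58,-10.39,0,-9.2]
    - [8.5,-35.58,-10.39,0,-9.2]
    - [8.5,-35.58,-10.39,0,-9.2]
    - [8.5,-35.58,-10.39,0,-9.2]
    - [8.5,-35.58,-10.39,0,-9.2]
    - [8.5,-35.58,-10.39,0,-9.2]
    - [8.5,-35.58,-10.39,4,-9.2]
    - [8.5,-35.58,-10.39,7.8,-9.2]
    - [8.5,-35.58,-10.39,7.8,-9.2]
    - [8.5,-35.58,-10.39,7.8,-9.2]

```text
time: 20.45
tool_pos: [0.4735, -0.028, 0.0938]
tcp_rot: [-2.099, -2.335, 0.002]
wrist_force: [0.1, -0.2, 0.4]
width: 0.991
grip_force: 0.0
```

```bash
python3 -W ignore -c "
from h import *
items(); go(474,-29.1,60,6)"
```

```text
floss 0 [0. 0. 0. 0. 0.]
deo 1 [453.4  -7.2   0.    0.    0. ]
amber 359 [ 442.8 -166.3   46.4   44.7   86.6]
lotion 321 [ 432.7 -349.5   40.5   41.7   76.9]
t=20.50 pos=[475.  -28.4  95.3] yawy=6.1 F=[ 0.1 -0.7  0.7] w=0.992 -> [-0.06 -0.11  3.53] 0.08 tilt [ 8.e-04  0.e+00 -1.e+00]
```

Request:
step_arm:
  motion:
    - [8.5,-0.06,0,1.8,0]
    - [8.5,-0.06,0,3.5,0]
    - [8.5,-0.06,0,3.5,0]
    - [2,-0.06,0,3.5,0]
    - [2,-0.06,0,3.5,0]
    - [2,-0.06,0,3.5,0]
    - [2,-0.06,0,3.5,0]
    - [2,-0.06,0,3.5,0]
    - [2,-0.06,0,3.5,0]
    - [2,-0.06,0,3.5,0]
    - [2,-0.06,0,3.5,0]
    - [2,-0.06,0,1.5,0]
    - [2,-0.06,0,-2.5,0]
    - [2,-0.06,0,-6.5,0]
    - [2,-0.06,0,-8.5,0]
    - [2,-0.06,0,-8.5,0]
    - [2,-0.06,0,-8.5,0]

```text
time: 22.2
tool_pos: [0.4736, -0.0297, 0.1788]
tcp_rot: [-2.102, -2.334, 0.0]
wrist_force: [0.6, 0.0, -1.4]
width: 0.417
grip_force: 50.7
```

```bash
python3 -W ignore - <<'E'
from h import *
slot(26,180)
im,d,P=cloud("top")
for w in [(165,290,195,260)]: print(box(P,w,.075,.12))
im,d,P=cloud("side"); save(cv2.resize(im[200:400,150:420],None,fx=2.8,fy=2.8),"s2.png")
E
```

```text
[593.27401248 261.05818343]
t=22.20 pos=[473.6 -29.7 178.8] yawy=6.0 F=[ 0.6  0.  -1.4] w=0.417 -> [27.67 14.93 -0.12] 9.24 tilt [-1.e-04  0.e+00 -1.e+00]
(388, array([597.7, 319.7,  50.9,  37.1,  86.5]), np.float64(95.2), array([596.3, 317.7,  95.2]))
```

View pics/s2.png

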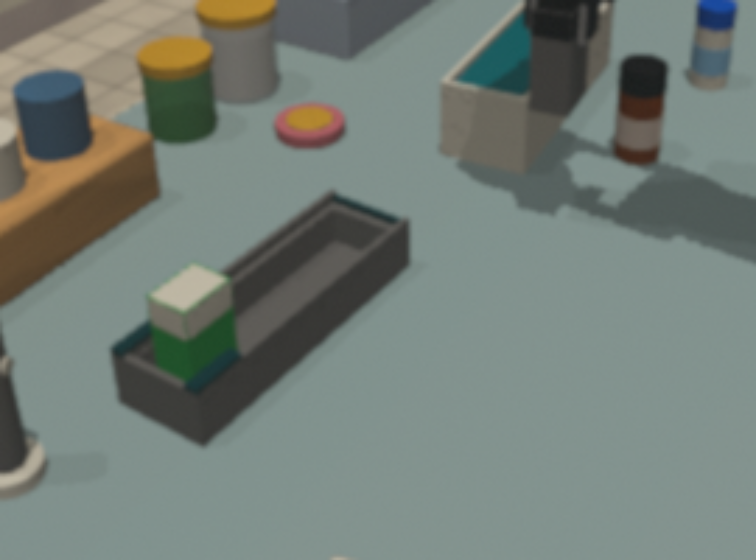

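The floss box stands in the case with its top at 95 mm, so it is on the floor. The deodorant is held.

Request:
step_arm:
  motion:
    - [2,2,1.1,0,1]
    - [2,5.5,3,0,3]
    - [2,9.5,5.1,0,5]
    - [2,13.5,7.3,0,7]
    - [2,17.5,9.4,0,9.2]
    - [2,21.5,11.6,0,9.2]
    - [2,25,13.5,0,9.2]
    - [2,27,14.6,0,9.2]
    - [2,27.67,14.93,0,9.2]
    - [2,27.67,14.93,0,9.2]
    - [2,27.67,14.93,0,9.2]
    - [2,27.67,14.93,0,9.2]

```text
time: 23.5
tool_pos: [0.5929, 0.2596, 0.1786]
tcp_rot: [-2.284, -2.157, 0.003]
wrist_force: [0.0, -0.1, -1.9]
width: 0.416
grip_force: 50.6
```

```bash
python3 -c "
from h import *
slot(26,66)"
```

```text
[593.27401248 261.05818343]
t=23.50 pos=[592.9 259.6 178.6] yawy=-3.3 F=[ 0.  -0.1 -1.9] w=0.416 -> [ 0.16  0.04 11.26] -0.02 tilt [-1.4e-03 -9.0e-04 -1.0e+00]
```

Request:
step_arm:
  motion:
    - [2,0.05,0.04,3,0]
    - [2,0.05,0.04,5.5,0]
    - [2,0.05,0.04,7.5,0]
    - [2,0.05,0.04,9,0]
    - [2,0.05,0.04,10,0]
    - [2,0.05,0.04,10.6,0]
    - [2,0.05,0.04,11,0]
    - [2,0.05,0.04,11.2,0]
    - [2,0.05,0.04,11.3,0]
    - [2,0.05,0.04,11.3,0]

```text
time: 24.5
tool_pos: [0.5944, 0.2617, 0.0668]
tcp_rot: [2.282, 2.158, 0.001]
wrist_force: [0.2, -0.5, -2.1]
width: 0.417
grip_force: 50.6
```

Request:
step_arm:
  motion:
    - [2,0,0,0.05,0]
    - [2,0,0,0.1,0]
    - [2,0,0,0.15,0]
    - [2,0,0,0.15,0]

```text
time: 24.9
tool_pos: [0.5945, 0.2619, 0.0667]
tcp_rot: [2.282, 2.158, 0.002]
wrist_force: [-3.3, -1.5, 6.3]
width: 0.415
grip_force: 51.6
```

Contact with the floor. I release and go for the amber bottle.

Request:
step_arm:
  motion:
    - [5,0,0,0,0]
    - [5,0,0,0,0]
    - [5,0,0,0,0]
    - [5,0,0,-1,0]
    - [5,0,0,-3,0]
    - [8.5,0,0,-7,0]
    - [8.5,0,0,-11,0]
    - [8.5,0,0,-11,0]
    - [8.5,0,0,-11,0]

```text
time: 25.8
tool_pos: [0.5953, 0.2621, 0.1774]
tcp_rot: [2.282, 2.157, 0.006]
wrist_force: [-0.4, -0.7, -0.3]
width: 0.996
grip_force: 0.0
```

```bash
python3 -W ignore -c "
from h import *
items(); go(442.9,-166.3,90,0)"
```

```text
floss 0 [0. 0. 0. 0. 0.]
deo 0 [0. 0. 0. 0. 0.]
amber 358 [ 442.9 -166.6   46.1   44.8   89.8]
lotion 320 [ 432.8 -349.4   41.2   41.    89.5]
t=25.85 pos=[594.  261.5 175.3] yawy=-3.2 F=[ 0.7  0.  -0.6] w=0.993 -> [-43.56 -12.7    8.51] -3.21 tilt [ 6.e-04  2.e-04 -1.e+00]
```

Request:
step_arm:
  motion:
    - [8.5,-43.56,-12.7,0,-3.2]
    - [8.5,-43.56,-12.7,0,-3.2]
    - [8.5,-43.56,-12.7,0,-3.2]
    - [8.5,-43.56,-12.7,0,-3.2]
    - [8.5,-43.56,-12.7,0,-3.2]
    - [8.5,-43.56,-12.7,0,-3.2]
    - [8.5,-43.56,-12.7,0,-3.2]
    - [8.5,-43.56,-12.7,0,-3.2]
    - [8.5,-43.56,-12.7,0,-3.2]
    - [8.5,-43.56,-12.7,0,-3.2]
    - [8.5,-43.56,-12.7,0,-3.2]
    - [8.5,-43.56,-12.7,0,-3.2]
    - [8.5,-43.56,-12.7,0,-3.2]
    - [8.5,-43.56,-12.7,4,-3.2]
    - [8.5,-43.56,-12.7,7.5,-3.2]
    - [8.5,-43.56,-12.7,7.5,-3.2]
    - [8.5,-43.56,-12.7,7.5,-3.2]

```text
time: 27.55
tool_pos: [0.4427, -0.165, 0.0995]
tcp_rot: [-2.218, -2.222, 0.001]
wrist_force: [0.3, -0.7, 0.6]
width: 0.996
grip_force: 0.0
```

```bash
python3 -W ignore -c "
from h import *
items(); go(442.9,-166.5,62,0)
im,d,P=cloud('top');print(box(P,(165,290,195,260),.075,.12)[:2])
im,d,P=cloud('side');Q=P.reshape(-1,3);m=(np.abs(Q[:,0]-.443)<.04)&(np.abs(Q[:,1]+.166)<.04)&(Q[:,2]>.02)&(Q[:,2]<.06);print(m.sum(),Q[m].mean(0),Q[m].min(0),Q[m].max(0))"
```

```text
floss 0 [0. 0. 0. 0. 0.]
deo 0 [0. 0. 0. 0. 0.]
amber 0 [0. 0. 0. 0. 0.]
lotion 319 [ 432.7 -349.8   41.3   41.    88.6]
t=27.60 pos=[ 443.9 -165.7  100.9] yawy=0.1 F=[ 0.6 -0.1  0.5] w=0.996 -> [-0.08 -0.11  3.89] 0.09 tilt [ 1.e-03 -3.e-04 -1.e+00]
(786, array([596.1, 290.7, 107.7,  38. ,  86. ]))
218 [ 0.43560695 -0.15063742  0.04041881] [ 0.41730903 -0.17357027  0.02064808] [ 0.46282155 -0.14077048  0.05991216]
```

Request:
step_arm:
  motion:
    - [8.5,-0.1,0,2,0]
    - [8.5,-0.1,0,3.8,0]
    - [8.5,-0.1,0,3.8,0]
    - [3,-0.1,0,3.8,0]
    - [3,-0.1,0,3.8,0]
    - [3,-0.1,0,3.8,0]
    - [3,-0.1,0,3.8,0]
    - [3,-0.1,0,3.8,0]
    - [3,-0.1,0,3.8,0]
    - [3,-0.1,0,3.8,0]
    - [3,-0.1,0,3.8,0]
    - [3,-0.1,0,1.5,0]
    - [3,-0.1,0,-2.5,0]
    - [3,-0.1,0,-6.5,0]
    - [3,-0.1,0,-8.5,0]
    - [3,-0.1,0,-8.5,0]
    - [3,-0.1,0,-8.5,0]

```text
time: 29.4
tool_pos: [0.4427, -0.1672, 0.1846]
tcp_rot: [2.221, 2.221, 0.0]
wrist_force: [-0.8, -0.6, -2.3]
width: 0.523
grip_force: 51.5
```

```bash
python3 -W ignore -c "
from h import *
slot(-32,186)"
```

```text
[589.9858308  203.15146654]
t=29.40 pos=[ 442.7 -167.2  184.6] yawy=-0.0 F=[-0.8 -0.6 -2.3] w=0.523 -> [37.04 14.72 -0.14] 3.25 tilt [ 5.e-04 -2.e-04 -1.e+00]
```

Request:
step_arm:
  motion:
    - [3,2,0.8,0,1]
    - [3,5.5,2.2,0,2]
    - [3,9.5,3.8,0,3.2]
    - [3,13.5,5.4,0,3.2]
    - [3,17.5,7,0,3.2]
    - [3,21.5,8.5,0,3.2]
    - [3,25.5,10.1,0,3.2]
    - [3,29.5,11.7,0,3.2]
    - [3,33,13.1,0,3.2]
    - [3,36,14.3,0,3.2]
    - [3,37.04,14.72,0,3.2]
    - [3,37.04,14.72,0,3.2]
    - [3,37.04,14.72,0,3.2]
    - [3,37.04,14.72,0,3.2]

```text
time: 30.8
tool_pos: [0.5892, 0.2015, 0.1839]
tcp_rot: [-2.284, -2.157, 0.003]
wrist_force: [-0.5, -0.1, -0.5]
width: 0.526
grip_force: 51.5
```

```bash
python3 -c "
from h import *
slot(-32,69)"
```

```text
[589.9858308  203.15146654]
t=30.80 pos=[589.2 201.5 183.9] yawy=-3.3 F=[-0.5 -0.1 -0.5] w=0.526 -> [ 0.18  0.09 11.49] -0.02 tilt [-0.0018 -0.001  -1.    ]
```

Request:
step_arm:
  motion:
    - [3,0.05,0.05,3,0]
    - [3,0.05,0.05,5.5,0]
    - [3,0.05,0.05,7.5,0]
    - [3,0.05,0.05,9,0]
    - [3,0.05,0.05,10,0]
    - [3,0.05,0.05,10.6,0]
    - [3,0.05,0.05,11,0]
    - [3,0.05,0.05,11.3,0]
    - [3,0.05,0.05,11.5,0]
    - [3,0.05,0.05,11.5,0]

```text
time: 31.8
tool_pos: [0.5908, 0.2037, 0.07]
tcp_rot: [2.282, 2.158, 0.001]
wrist_force: [-0.8, 0.2, -0.7]
width: 0.53
grip_force: 51.6
```

Request:
step_arm:
  motion:
    - [3,0,0,0.05,0]
    - [3,0,0,0.1,0]
    - [3,0,0,0.15,0]
    - [3,0,0,0.15,0]

```text
time: 32.2
tool_pos: [0.591, 0.2039, 0.0696]
tcp_rot: [2.282, 2.158, 0.001]
wrist_force: [-2.3, -0.1, 5.1]
width: 0.525
grip_force: 52.1
```

Request:
step_arm:
  motion:
    - [6,0,0,0,0]
    - [6,0,0,0,0]
    - [6,0,0,0,0]
    - [6,0,0,-1,0]
    - [6,0,0,-3,0]
    - [8.5,0,0,-7,0]
    - [8.5,0,0,-11,0]
    - [8.5,0,0,-11,0]
    - [8.5,0,0,-11,0]

```text
time: 33.1
tool_pos: [0.5919, 0.204, 0.1809]
tcp_rot: [2.281, 2.157, 0.006]
wrist_force: [-1.0, -0.3, -0.7]
width: 0.994
grip_force: 0.0
```

```bash
python3 -W ignore -c "
from h import *
items(); go(432.8,-349.5,95,0)"
```

```text
floss 0 [0. 0. 0. 0. 0.]
deo 0 [0. 0. 0. 0. 0.]
amber 0 [0. 0. 0. 0. 0.]
lotion 322 [ 432.9 -349.2   40.8   41.1   88.5]
t=33.15 pos=[590.6 203.6 178.8] yawy=-3.2 F=[-0.7  0.1 -0.6] w=0.996 -> [-56.11 -12.67   8.36] -3.2 tilt [ 6.e-04  2.e-04 -1.e+00]
```

Request:
step_arm:
  motion:
    - [8.5,-56.11,-12.67,0,-3.2]
    - [8.5,-56.11,-12.67,0,-3.2]
    - [8.5,-56.11,-12.67,0,-3.2]
    - [8.5,-56.11,-12.67,0,-3.2]
    - [8.5,-56.11,-12.67,0,-3.2]
    - [8.5,-56.11,-12.67,0,-3.2]
    - [8.5,-56.11,-12.67,0,-3.2]
    - [8.5,-56.11,-12.67,0,-3.2]
    - [8.5,-56.11,-12.67,0,-3.2]
    - [8.5,-56.11,-12.67,0,-3.2]
    - [8.5,-56.11,-12.67,0,-3.2]
    - [8.5,-56.11,-12.67,0,-3.2]
    - [8.5,-56.11,-12.67,0,-3.2]
    - [8.5,-56.11,-12.67,0,-3.2]
    - [8.5,-56.11,-12.67,0,-3.2]
    - [8.5,-56.11,-12.67,4,-3.2]
    - [8.5,-56.11,-12.67,8,-3.2]
    - [8.5,-56.11,-12.67,8,-3.2]
    - [8.5,-56.11,-12.67,8,-3.2]

```text
time: 35.05
tool_pos: [0.4325, -0.3478, 0.0977]
tcp_rot: [-2.218, -2.221, 0.0]
wrist_force: [0.6, -0.4, 0.9]
width: 0.996
grip_force: 0.0
```

```bash
python3 -W ignore -c "
from h import *
go(432.9,-349.5,60,0)
im,d,P=cloud('top');print(box(P,(165,290,195,260),.075,.12)[:2])
im,d,P=cloud('side');Q=P.reshape(-1,3);m=(np.abs(Q[:,0]-.433)<.04)&(np.abs(Q[:,1]+.35)<.04)&(Q[:,2]>.02)&(Q[:,2]<.06);print(m.sum(),Q[m].mean(0),Q[m].min(0),Q[m].max(0))"
```

```text
t=35.05 pos=[ 432.5 -347.8   97.7] yawy=0.1 F=[ 0.6 -0.4  0.9] w=0.996 -> [-0.18  0.05  3.77] 0.1 tilt [-0.002  0.002 -1.   ]
(1150, array([592.2, 263.3, 162.8,  46. ,  87.9]))
166 [ 0.42618052 -0.33551602  0.04021995] [ 0.40879794 -0.35388025  0.02012295] [ 0.45090353 -0.32575533  0.05996531]
```

Request:
step_arm:
  motion:
    - [8.5,-0.15,0,2,0]
    - [8.5,-0.15,0,3.75,0]
    - [8.5,-0.15,0,3.75,0]
    - [3,-0.15,0,3.75,0]
    - [3,-0.15,0,3.75,0]
    - [3,-0.15,0,3.75,0]
    - [3,-0.15,0,3.75,0]
    - [3,-0.15,0,3.75,0]
    - [3,-0.15,0,3.75,0]
    - [3,-0.15,0,3.75,0]
    - [3,-0.15,0,3.75,0]
    - [3,-0.15,0,1.5,0]
    - [3,-0.15,0,-2.5,0]
    - [3,-0.15,0,-6.5,0]
    - [3,-0.15,0,-8.5,0]
    - [3,-0.15,0,-8.5,0]
    - [3,-0.15,0,-8.5,0]

```text
time: 36.85
tool_pos: [0.4326, -0.3509, 0.183]
tcp_rot: [2.221, 2.221, 0.0]
wrist_force: [-0.6, 0.3, -2.3]
width: 0.48
grip_force: 50.9
```

```bash
python3 -W ignore -c "
from h import *
slot(-85,183)"
```

```text
[586.98111306 150.236708  ]
t=36.85 pos=[ 432.6 -350.9  183. ] yawy=-0.0 F=[-0.6  0.3 -2.3] w=0.480 -> [50.11 15.44 -0.  ] 3.24 tilt [ 1.e-04 -1.e-04 -1.e+00]
```

Request:
step_arm:
  motion:
    - [3,2,0.6,0,1]
    - [3,5.5,1.7,0,2]
    - [3,9.5,2.9,0,3.2]
    - [3,13.5,4.2,0,3.2]
    - [3,17.5,5.4,0,3.2]
    - [3,21.5,6.6,0,3.2]
    - [3,25.5,7.9,0,3.2]
    - [3,29.5,9.1,0,3.2]
    - [3,33.5,10.3,0,3.2]
    - [3,37.5,11.6,0,3.2]
    - [3,41.5,12.8,0,3.2]
    - [3,45.5,14,0,3.2]
    - [3,48.5,14.9,0,3.2]
    - [3,50.11,15.44,0,3.2]
    - [3,50.11,15.44,0,3.2]
    - [3,50.11,15.44,0,3.2]
    - [3,50.11,15.44,0,3.2]

```text
time: 38.55
tool_pos: [0.5864, 0.1486, 0.1824]
tcp_rot: [-2.283, -2.157, 0.003]
wrist_force: [0.8, -0.5, -2.0]
width: 0.481
grip_force: 50.9
```

```bash
python3 -c "
from h import *
slot(-85,67)"
```

```text
[586.98111306 150.236708  ]
t=38.55 pos=[586.4 148.6 182.4] yawy=-3.3 F=[ 0.8 -0.5 -2. ] w=0.481 -> [ 0.18  0.07 11.54] -0.01 tilt [-0.0018 -0.001  -1.    ]
```

Request:
step_arm:
  motion:
    - [3,0.05,0.05,3,0]
    - [3,0.05,0.05,5.5,0]
    - [3,0.05,0.05,7.5,0]
    - [3,0.05,0.05,9,0]
    - [3,0.05,0.05,10,0]
    - [3,0.05,0.05,10.6,0]
    - [3,0.05,0.05,11,0]
    - [3,0.05,0.05,11.3,0]
    - [3,0.05,0.05,11.45,0]
    - [3,0.05,0.05,11.55,0]
    - [3,0.05,0.05,11.55,0]

```text
time: 39.65
tool_pos: [0.5882, 0.1507, 0.0687]
tcp_rot: [2.282, 2.158, 0.001]
wrist_force: [-1.2, 0.5, 1.4]
width: 0.478
grip_force: 51.3
```

Request:
step_arm:
  motion:
    - [3,0,0,0.05,0]
    - [3,0,0,0.1,0]
    - [3,0,0,0.1,0]

```text
time: 39.95
tool_pos: [0.5882, 0.1508, 0.0686]
tcp_rot: [2.282, 2.158, 0.002]
wrist_force: [-3.1, -0.6, 8.9]
width: 0.481
grip_force: 51.9
```

On the floor. I release, then retreat up and back clear of the scene for the final check.

Request:
step_arm:
  motion:
    - [6,0,0,0,0]
    - [6,0,0,0,0]
    - [6,0,0,0,0]
    - [6,0,0,-1,0]
    - [6,0,0,-3,0]
    - [6,0,0,-7,0]
    - [6,0,0,-12,0]
    - [6,0,0,-16,0]
    - [6,0,-4,-16,0]
    - [6,0,-9,-16,0]
    - [6,-5,-14,-16,0]
    - [6,-10,-14,-16,0]
    - [6,-14,-14,-16,0]
    - [6,-14,-14,-16,0]
    - [6,-14,-14,-16,0]
    - [6,-14,-14,-16,0]
    - [6,-14,-14,-16,0]

```text
time: 41.65
tool_pos: [0.4405, 0.0196, 0.2269]
tcp_rot: [-2.281, -2.16, -0.001]
wrist_force: [0.2, 0.8, -0.1]
width: 0.706
grip_force: 0.0
```

```bash
python3 -W ignore - <<'E'
from h import *
im,d,P=cloud("top"); save(im,"tf.png"); print(box(P,(165,290,195,260),.075,.12)[:2])
for a,b in((590,296),(296,237),(237,182),(182,110)):
    Q=P[195:260,165:290].reshape(-1,3);Q=Q[(Q[:,1]*1000<a)&(Q[:,1]*1000>b)&(Q[:,2]>.075)&(Q[:,2]<.13)];print(len(Q),np.median(Q,0).round(4),cv2.minAreaRect((Q[:,:2]*1000).astype(np.float32)))
lid(.065,.085)
im,_=bot.read_camera("side"); save(im,"sf.png")
E
```

```text
(1451, array([592.1, 238.1, 214.5,  46.2,  86.6]))
365 [0.5962 0.3196 0.0955] ((597.7398071289062, 320.1693420410156), (48.3279914855957, 39.020423889160156), 89.73554992675781)
418 [0.5923 0.2621 0.1009] ((593.8497924804688, 266.65692138671875), (59.24665069580078, 37.6384391784668), 87.52208709716797)
372 [0.5893 0.2032 0.1056] ((590.1029663085938, 208.35830688476562), (47.01472473144531, 53.3048095703125), 11.146989822387695)
296 [0.586  0.1512 0.1013] ((585.4453735351562, 153.97061157226562), (41.908714294433594, 46.147850036621094), 33.344486236572266)
top 2550 [ 582.4 -203.2] [ 71.9 244. ] 5.71 plane [-0.0053 -0.0019  0.0789]
side 694 [ 577.6 -202.5] [ 69.1 240.4] 4.5 plane [-0.0005 -0.001   0.0788]
```

View pics/tf.png

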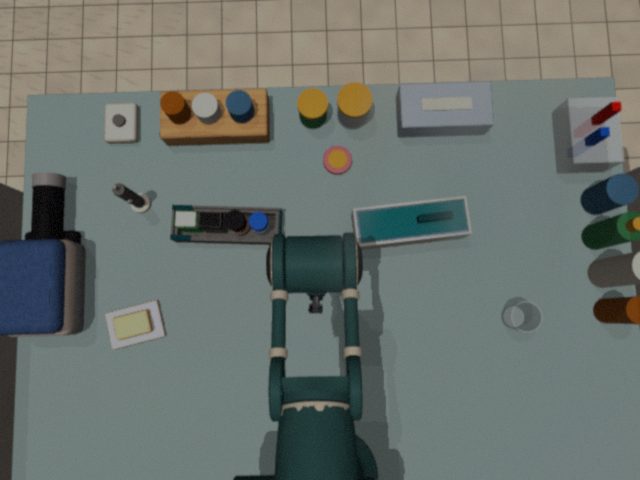

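View pics/sf.png

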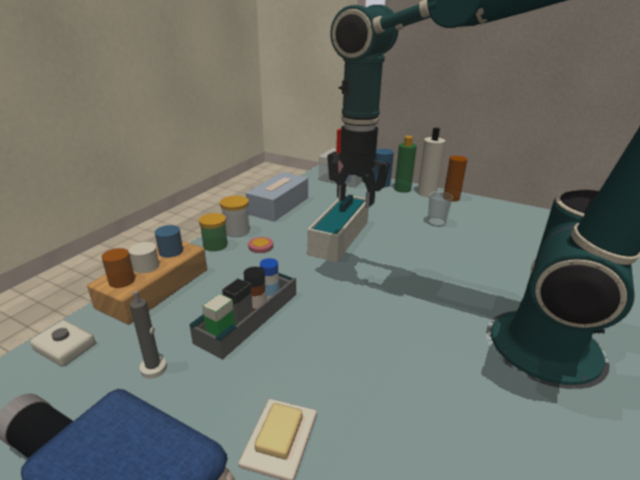

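All four items stand in the case at (187–260, 221) with their tops at floor height, the lid is flat in the tray, and nothing else has moved. I hand the job in.

```bash
python3 -c "
from workcell import bot
print(bot.finish_job())"
```

```text
the job is handed in; nothing more can be done
None
```

The job is handed in: the lid lies flat and square, grip bar up, in the organizer's top tray, and the floss box, deodorant, amber bottle and lotion bottle (no canister was there) stand upright on the case floor, with nothing else seen to have moved.

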